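Square the deep-well plate into the locating stop

TASK

Push the white deep-well plate (the low one with the open grid of wells, not the taller lidded tip box) along the bench into one of the two inner corners of the T-shaped metal stop, whichever corner you like, so that a long side of the plate lies flush against the long rail and a short side flush against the middle rib. Only push or nudge it, keeping it flat on the bench: never pick it up. Leave the tip box and everything else standing where they are, and finish clear of it all.

Things in the scene. Friction and masses are not known exactly. Their poses are not given: they have to be found in the camera images.
- plate: Deep-well plate, white plastic, loose: 85.5 mm along its x axis, 127.8 mm along its y axis, 41 mm tall, about 0.3 kg; 6 by 4 square wells in its top, no lid. Upright sides all round, too wide to grip across. Slides on the bench under a push of about 1 to 4 N. Origin at the centre of its underside, z up. Half a turn makes no difference.
- stop: T-shaped aluminium stop fixed on the bench, bars 20 mm tall. Origin at bench height, where the rib centreline meets the rail front face; x points away from the robot (within 10 degrees). Rail: y -150 to 150 mm, front face x = 0, 16 mm thick to +x. Rib: x -95 to 0 mm, faces at y = 6 and -6 mm. A plate fully home is centred at x = -42.8, y = 69.9 or -69.9 mm, its y axis along the rail.
- tipbox: Pipette-tip box with closed lid, white plastic, loose, 84 x 122 x 70 mm tall: to be left alone. It stands on the other side from the plate, left or right. Origin at the centre of its underside.
- vial_a: Small amber vial with white cap, 27 mm across, 52 mm tall, loose: leave alone. Stands between plate and tip box. Origin at the centre of its underside.
- vial_b: Small clear vial with white cap, 27 mm across, 52 mm tall, loose: leave alone. Stands between plate and tip box. Origin at the centre of its underside.
- amber: Amber glass bottle, black cap, 56 mm across, 115 mm tall, loose: leave alone. Far left. Origin at the centre of its underside.
- jar: White jar with blue cap, 72 mm across, 105 mm tall, loose: leave alone. Far right. Origin at the centre of its underside.
Not all that is in view belongs to the job. Leave any green, pink or yellow look-alike of the plate alone.

How it is judged:
By the outcome, as a careful person would: the job done as asked, in the order asked, and still so for the second after the job is handed in, with the robot touching nothing.
It also fails if it takes over 61 s, if anything falls off the work surface, if the arm or the gripper's body presses on something with over 40 N, if the wrist force passes 120 N, or if a joint passes its speed limit or range.

ROBOT

A 6-joint arm with a two-finger parallel gripper is mounted at the origin on the work surface. World frame = base frame: x ahead of the robot, y to its left, z up, the work surface at z = 0. Lengths are in m, angles in degrees, forces in N, time in s.
With the tool pointing down it reaches from about 0.4 to 0.825 m from the base axis. Payload 7 kg.
Tool frame: the origin (TCP) lies on the centre line of the jaws, within the pads' length; the fingertips stand 14 mm ahead of it and the grasp point (between the pads) lies 5 mm behind it; z points along the fingers, y is the line along which they close (so a half turn about z gives the same grasp; the last joint's range is limited). The gripper opens to 88 mm and grips with 3 to 60 N. Pads are 19 mm wide; open, the fingers measure 130 mm over their backs; the gripper's body (78 mm by 193 mm) begins 47 mm behind the grasp point.
Start: joints at [92.825, 20.546, 0.682, 0, -70.136, -16.507], TCP at [0.16, 0.656, 0.241] pointing down, gripper open.
Joint ranges: [-176.03, 176.03], [-82.01, 121.73], [-58.28, 71.71], [-173.87, 95.51], [-174.79, -0.11], [-173.66, 173.66]. Speed limits (degrees/s): [136.94, 136.94, 172.46, 180, 180, 180].

INTERFACE

Orientations are given as [roll, pitch, yaw] about the fixed x, y, z axes, in that order (R = Rz(yaw) Ry(pitch) Rx(roll)).
In Python, from plant import r gives the robot as it stands.
- The arm moves only by the tool send_rows, never from a script. Its argument "steps" is a list of rows, each an object with "dp": the shift along the tool's x, y, z in mm, a list of three; "roll": the turn about the tool's z in rad; "jaw": the opening in per cent of the stroke, from 0 (shut) to 100 (fully open). In form: [{"dp": [tx, ty, tz], "roll": roll, "jaw": jaw}, ...]. A call has 1 to 5 rows; each row is the pose to reach, as a shift and turn from the pose commanded when the call began, along the tool's axes at that moment; what a row does not reach only later rows make up. A row lasts 1/8 s, in which the tool goes at most 62.5 mm and 10.7 degrees, less where a joint would pass 70% of its speed; a pose out of reach is approached as far as the arm can. A call with a gripper value outside its range is refused whole. The fingers move at their own pace and stop on an object; "newtons" is the grip in N (left out, the last holds). Time passes only in rows, so rows that repeat a pose let the fingers close. It gives the time, the measured TCP pose, the force, the opening and the grip force at its end, in the units of the state.
- r.get_state(): the state, without advancing time (a new reading comes with each control period).
- r.capture(name): name is "side" or "top" or "wrist"; returns a dict with "image" (400x640x3 uint8, blue, green, red), "K" (3x3 intrinsics, pixels), "rvec" (rotation vector, rad) and "tvec" (3), from world to camera coordinates, as OpenCV has them. Camera axes: x right, y down, z forward; pixel columns grow to the right and rows downward; lengths in m; the calibration is good to about 2 mm. A picture is of the moment at which its call begins. There is no depth.
- r.close_job(): hands the job in; it is judged then, once.
The state is a dict: "time_s": time; "joints": joint angles; "qd": joint speeds; "joint_torque": joint torques, N m; "tcp_pos": TCP position; "eef_rot": TCP orientation; "contact_force": force on the tool from outside, world axes, zero at the start; "moment": the same for the moment, N m; "gripper_width": finger opening in m; "gripper_force": force on a finger pad.
Only numpy, scipy, OpenCV 4.12 (cv2) and the standard library are available. Lean on these libraries where they do the work, as an engineer would, in place of code of your own. Each camera call takes 0.05 s, during which the arm holds its last target. There are 200 camera calls.

## Working session

There is one attempt and no reset: what is moved stays moved. The work goes in short steps, Python scripts to look and compute and a tool call to move; the robot and the scene stay as the last step left them, time stands still between calls to the robot, and variables do not carry over. Pictures are saved under pics/ and viewed, at most 10 in all, crops included, and the job is handed in when it is done.

Besides the shell and the picture viewer there is one more tool, called after "Emit:" by a JSON object that holds its "method" and its "body". send_rows: Moves the arm, as the interface text tells. Its arguments: {"type":"object","properties":{"steps":{"type":"array","items":{"type":"object","properties":{"dp":{"type":"array","items":{"type":"number"}},"roll":{"type":"number"},"jaw":{"type":"number"}}}},"newtons":{"type":"number"}},"required":["steps"]}

```bash
ls; mkdir -p pics; python3 - <<'E'
from plant import r
import cv2,pickle
d={}
for n in("side","top"):
    c=r.capture(n);d[n]=c;cv2.imwrite(f"pics/{n}0.png",c["image"])
    print(n,c["K"].tolist(),c["rvec"],c["tvec"])
pickle.dump(d,open("c0.pkl","wb"))
s=r.get_state();print(s["time_s"],s["tcp_pos"],s["eef_rot"],s["contact_force"])
E
```

```text
pics
side [[482.02749704380216, 0.0, 318.27002576817745], [0.0, 482.02749704380216, 194.8427699589708], [0.0, 0.0, 1.0]] [ 2.14916262 -0.8656658   0.41446489] [-0.32974072  0.25718378  0.94730291]
top [[391.25246162598626, 0.0, 318.4967672264184], [0.0, 391.25246162598626, 195.8052050490067], [0.0, 0.0, 1.0]] [ 2.17232844 -2.110215    0.15316476] [-0.01592963  0.47368824  1.11607772]
0.1 [0.1595767  0.65545096 0.23972207] [ 1.79915815e+02 -7.96876539e-03 -1.36871469e+01] [-0.63320077  0.72938996  0.36706598]
```

View pics/top0.png

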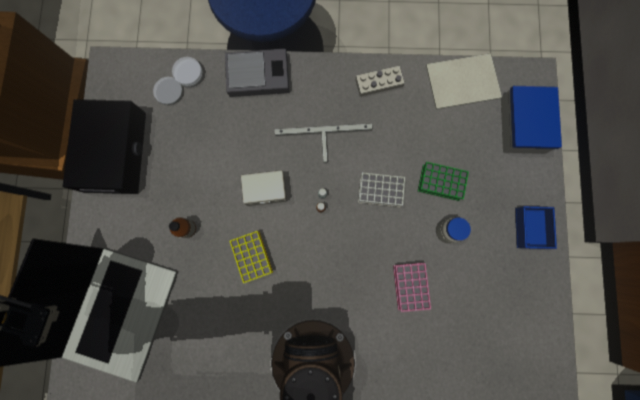

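View pics/side0.png

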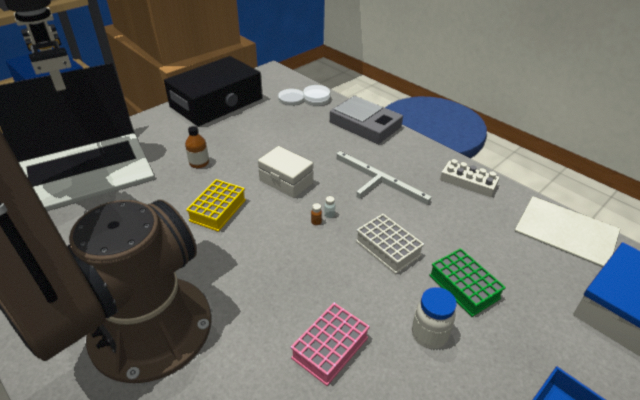

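The top view shows four plate-like candidates: the white gridded plate at (382,190), green at (443,181), yellow at (250,256) and pink at (412,287). There is also a white tip box at (263,187), lidded, and a white rack at (380,80). The one I want is (382,190). The stop's rail runs (275,130)-(372,127), with the rib end at (324,160). I'll use the right-hand corner.

```bash
cat > h.py <<'E'
import cv2,numpy as np
def ray(c,uv,z):
    uv=np.atleast_2d(np.float64(uv));R=cv2.Rodrigues(np.float64(c["rvec"]))[0];t=np.ravel(c["tvec"])
    d=np.c_[uv,np.ones(len(uv))]@np.linalg.inv(c["K"]).T@R;o=-R.T@t
    return (o+d*((z-o[2])/d[:,2:]))[:,:2]
def mask(c,box,th=150):
    x0,y0,x1,y1=box;im=c["image"];m=np.zeros(im.shape[:2],np.uint8)
    hsv=cv2.cvtColor(im,cv2.COLOR_BGR2HSV);w=((hsv[...,2]>th)&(hsv[...,1]<60)).astype(np.uint8)
    m[y0:y1,x0:x1]=w[y0:y1,x0:x1];return m
def rect(c,box,z,th=150,close=9):
    m=cv2.morphologyEx(mask(c,box,th),cv2.MORPH_CLOSE,np.ones((close,close)))
    k=max(cv2.findContours(m,0,cv2.CHAIN_APPROX_NONE)[0],key=cv2.contourArea)
    p=ray(c,k[:,0],z)*1000
    return cv2.minAreaRect(p.astype(np.float32)),cv2.boundingRect(k)
E
python3 - <<'E'
import pickle,cv2,numpy as np
from h import *
d=pickle.load(open("c0.pkl","rb"));t=d["top"];s=d["side"]
for th in(130,150): print("plate top",rect(t,(352,165,412,215),.041,th))
print("plate side",rect(s,(350,205,430,275),.041,150))
for nm,b,z in(("box",(235,165,292,210),.07),("rail",(268,118,380,136),.02),("rib",(316,137,332,168),.02)): print(nm,rect(t,b,z,140,3))
for nm,uv,z in(("vials",[(322,193),(321,207)],.052),("jar",[(458,228)],.105),("green",[(424,163),(467,170),(463,199),(419,191)],.041),("pink",[(395,263),(427,262),(431,309),(401,311)],.041),("raily",[(275,133),(372,130),(324,160)],.02)): print(nm,(ray(t,uv,z)*1000).round())
i=cv2.resize(t["image"][100:250,260:480],None,fx=3.6,fy=3.6,interpolation=cv2.INTER_CUBIC);cv2.imwrite("pics/crop0.png",i)
E
```

```text
plate top (((500.4666748046875, -186.7279052734375), (129.03909301757812, 83.75472259521484), 85.46320343017578), (359, 173, 46, 32))
plate top (((496.8235778808594, -228.88963317871094), (0.0, 0.0), 0.0), (396, 190, 1, 1))
plate side (((501.2697448730469, -196.0843048095703), (226.29251098632812, 190.6880340576172), 42.90966796875), (350, 205, 80, 70))
box (((491.4413757324219, 159.58489990234375), (79.0489273071289, 116.89846801757812), 8.360264778137207), (241, 171, 43, 32))
rail (((676.939208984375, -9.96829605102539), (25.365501403808594, 73.48824310302734), 1.6071081161499023), (311, 127, 25, 9))
rib (((622.2030029296875, -14.930416107177734), (72.33036804199219, 9.614017486572266), 4.858701229095459), (322, 137, 5, 24))
vials [[480. -12.]
 [439. -11.]]
jar [[ 386. -385.]]
green [[ 580. -312.]
 [ 563. -438.]
 [ 476. -424.]
 [ 496. -296.]]
pink [[ 286. -226.]
 [ 291. -317.]
 [ 161. -327.]
 [ 153. -243.]]
raily [[ 666.  137.]
 [ 684. -160.]
 [ 586.  -15.]]
```

View pics/crop0.png

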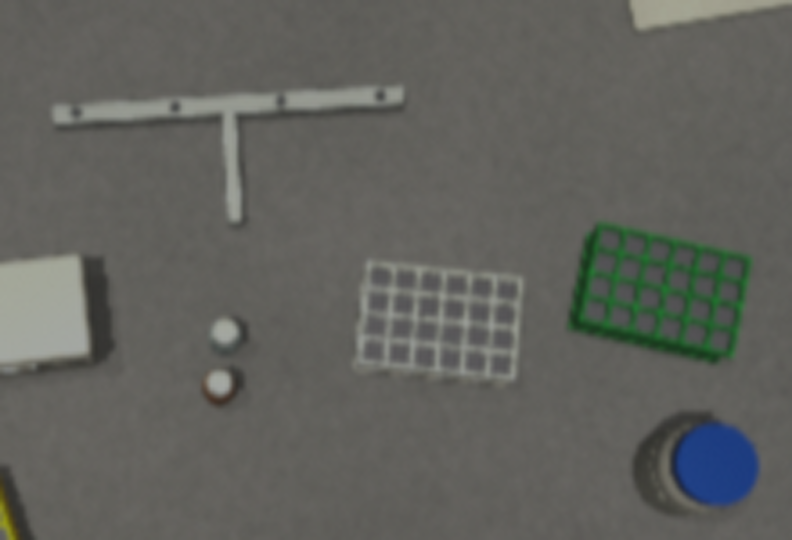

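The crop confirms the choice: an open white grid with its centre near (440,320) in the crop, clear of the green look-alike, vials and box. World estimates are plate (500,-187) yaw -4.5°, stop origin about (675,-9) and yaw about +4°. Next I'll travel high to a point behind the plate.

Emit:
{"method": "send_rows", "body": {"steps": [{"dp":[60,18,0],"roll":0,"jaw":100},{"dp":[120,35,0],"roll":0,"jaw":100},{"dp":[180,53,0],"roll":0,"jaw":100},{"dp":[240,70,0],"roll":0,"jaw":100},{"dp":[299,88,0],"roll":0,"jaw":100}]}}

```text
time_s: 0.72
tcp_pos: [0.4308, 0.4983, 0.2402]
eef_rot: [180.0, 0.0, -13.7]
contact_force: [0.8, 0.9, 0.4]
gripper_width: 0.0878
gripper_force: 0.0
```

Emit:
{"method": "send_rows", "body": {"steps": [{"dp":[22,46,0],"roll":0,"jaw":100},{"dp":[43,92,0],"roll":0,"jaw":100},{"dp":[65,138,0],"roll":0,"jaw":100},{"dp":[86,185,0],"roll":0,"jaw":100},{"dp":[108,231,0],"roll":0,"jaw":100}]}}

```text
time_s: 1.35
tcp_pos: [0.4795, 0.2478, 0.2404]
eef_rot: [180.0, 0.0, -13.7]
contact_force: [0.7, -0.0, 1.0]
gripper_width: 0.0876
gripper_force: 0.0
```

Emit:
{"method": "send_rows", "body": {"steps": [{"dp":[4,50,0],"roll":0,"jaw":100},{"dp":[8,101,0],"roll":0,"jaw":100},{"dp":[12,151,0],"roll":0,"jaw":100},{"dp":[16,202,0],"roll":0,"jaw":100},{"dp":[20,252,0],"roll":0,"jaw":100}]}}

```text
time_s: 1.98
tcp_pos: [0.4388, -0.0015, 0.2405]
eef_rot: [-180.0, -0.0, -13.7]
contact_force: [0.4, -0.3, 0.3]
gripper_width: 0.0876
gripper_force: 0.0
```

Emit:
{"method": "send_rows", "body": {"steps": [{"dp":[7,45,0],"roll":-0.04,"jaw":100},{"dp":[15,90,0],"roll":-0.08,"jaw":100},{"dp":[22,135,0],"roll":-0.12,"jaw":100},{"dp":[29,180,0],"roll":-0.16,"jaw":100},{"dp":[29,180,50],"roll":-0.16,"jaw":100}]}}

```text
time_s: 2.6
tcp_pos: [0.4271, -0.1844, 0.1926]
eef_rot: [180.0, -0.4, -4.7]
contact_force: [0.7, 0.4, -1.8]
gripper_width: 0.0875
gripper_force: 0.0
```

Emit:
{"method": "send_rows", "body": {"steps": [{"dp":[0,0,45],"roll":0,"jaw":100},{"dp":[0,0,90],"roll":0,"jaw":100},{"dp":[0,0,130],"roll":0,"jaw":100},{"dp":[0,0,155],"roll":0,"jaw":100},{"dp":[0,0,165],"roll":0,"jaw":100}]}}

```text
time_s: 3.22
tcp_pos: [0.424, -0.1817, 0.0241]
eef_rot: [180.0, 0.2, -4.5]
contact_force: [0.3, -0.2, -0.1]
gripper_width: 0.0875
gripper_force: 0.0
```

```bash
python3 - <<'E'
from plant import r
import cv2,pickle
from h import *
d={n:r.capture(n) for n in("wrist","top")};pickle.dump(d,open("c1.pkl","wb"))
cv2.imwrite("pics/w1.png",d["wrist"]["image"])
# stop refinement from top view: front/back edges of the rail by line fit
t=d["top"];m=mask(t,(268,118,380,138),110)
ys,xs=np.nonzero(m);p=ray(t,np.c_[xs,ys],.02)*1000
print("rail",p.shape,cv2.minAreaRect(p.astype(np.float32)),cv2.fitLine(p.astype(np.float32),cv2.DIST_HUBER,0,.01,.01).ravel())
m=mask(t,(316,139,332,168),110);ys,xs=np.nonzero(m);p=ray(t,np.c_[xs,ys],.02)*1000
print("rib",p.shape,cv2.fitLine(p.astype(np.float32),cv2.DIST_HUBER,0,.01,.01).ravel(),p[:,0].min())
s=r.get_state();print(s["tcp_pos"],s["eef_rot"],s["joints"],s["contact_force"])
E
```

```text
rail (1024, 2) ((688.1927490234375, -10.937606811523438), (60.44158935546875, 340.79931640625), 1.6128710508346558) [ 3.2507371e-02 -9.9947149e-01  6.8894812e+02 -4.5660405e+00]
rib (158, 2) [ 9.9353212e-01  1.1355143e-01  6.1548077e+02 -1.3974266e+01] 564.8383634864691
[ 0.42462596 -0.18173089  0.0249274 ] [ 1.79989425e+02  1.05211173e-01 -4.51568669e+00] [ 1.36551694e+00  1.61021195e+01 -4.06766646e+01 -4.75883485e-04
 -3.33269569e+01  8.41192039e+01] [ 1.20080732 -0.58534516  0.47375886]
```

View pics/w1.png

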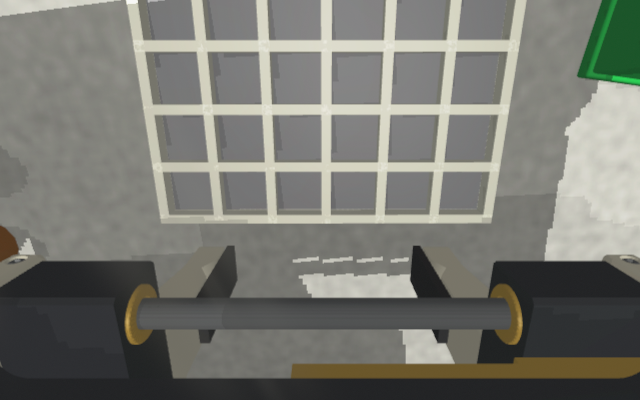

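The wrist view shows the plate squarely ahead, with its near edge at (162,220)-(492,222) and the open fingers symmetric behind it. I'll push forward with the two fingers, turning gently counter-clockwise.

Emit:
{"method": "send_rows", "body": {"steps": [{"dp":[12,0,0],"roll":0,"jaw":100},{"dp":[24,0,0],"roll":0,"jaw":100},{"dp":[38,-1,0],"roll":-0.02,"jaw":100},{"dp":[52,-1,0],"roll":-0.04,"jaw":100},{"dp":[66,-2,0],"roll":-0.06,"jaw":100}]}}

```text
time_s: 3.95
tcp_pos: [0.4919, -0.1851, 0.0256]
eef_rot: [180.0, 0.0, -1.0]
contact_force: [-3.5, -0.4, 3.0]
gripper_width: 0.0875
gripper_force: 1.7
```

Emit:
{"method": "send_rows", "body": {"steps": [{"dp":[12,0,0],"roll":-0.02,"jaw":100},{"dp":[24,0,0],"roll":-0.04,"jaw":100},{"dp":[36,0,0],"roll":-0.06,"jaw":100},{"dp":[44,0,0],"roll":-0.08,"jaw":100},{"dp":[50,0,0],"roll":-0.08,"jaw":100}]}}

```text
time_s: 4.58
tcp_pos: [0.5413, -0.1858, 0.0255]
eef_rot: [-180.0, 0.0, 3.5]
contact_force: [-3.5, 0.3, 3.6]
gripper_width: 0.0873
gripper_force: 1.5
```

```bash
python3 - <<'E'
from plant import r
import cv2,pickle
from h import *
d={n:r.capture(n) for n in("wrist","top")};pickle.dump(d,open("c2.pkl","wb"))
cv2.imwrite("pics/w2.png",np.vstack([d["wrist"]["image"]]))
s=r.get_state();print(s["tcp_pos"],s["eef_rot"],s["contact_force"])
E
```

```text
[ 0.54208384 -0.18583909  0.02557478] [ 1.79991354e+02 -6.61397339e-02  3.50993956e+00] [-0.29422688 -0.43211356 -0.22524592]
```

View pics/w2.png

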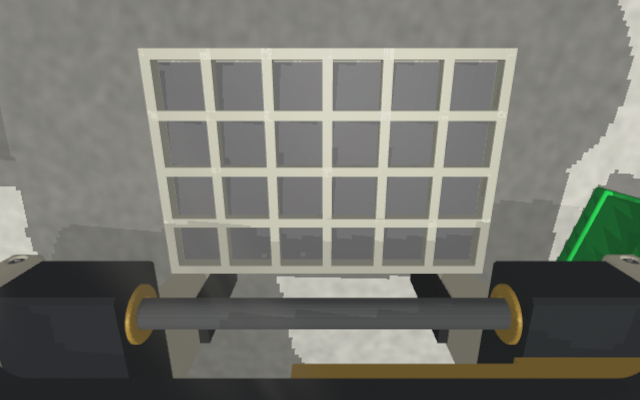

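The plate sits flush against both fingers, with its near edge at row 272 and its far edge (138,48)-(517,48).

```bash
python3 - <<'E'
import pickle
from h import *
d=pickle.load(open("c2.pkl","rb"));w=d["wrist"];t=d["top"]
p=ray(w,[(172,273),(483,273),(517,48),(138,48)],.041)*1000;print(p.round(1),p.mean(0))
g=cv2.cvtColor(t["image"],cv2.COLOR_BGR2GRAY).astype(float)
def cen(sub,ax):
    b=np.percentile(sub,30,axis=ax,keepdims=True);q=np.clip(sub-b-25,0,None)
    return q.sum(ax),q
c=np.r_[279:319,330:368];_,q=cen(g[120:140][:,c],0);rr=(q*np.arange(120,140)[:,None]).sum(0)/q.sum(0)
P=ray(t,np.c_[c,rr],.02)*1000;f=np.polyfit(P[:,1],P[:,0],1);print("rail centre x=",f,"yaw",-np.degrees(np.arctan(f[0])),np.std(np.polyval(f,P[:,1])-P[:,0]))
rw=np.arange(139,159);_,q=cen(g[139:159,314:336],1);cc=(q*np.arange(314,336)).sum(1)/q.sum(1)
P=ray(t,np.c_[cc,rw],.02)*1000;f=np.polyfit(P[:,0],P[:,1],1);print("rib y=",f,np.polyval(f,[600,675]),"yaw",np.degrees(np.arctan(f[0])))
E
```

```text
[[ 548.5 -123.6]
 [ 556.4 -251.2]
 [ 641.4 -245.4]
 [ 633.6 -118.3]] [ 594.95767872 -184.62173039]
 ** On entry to DLASCL parameter number  4 had an illegal value
 ** On entry to DLASCL parameter number  4 had an illegal value
 ** On entry to DLASCL parameter number  4 had an illegal value
 ** On entry to DLASCL parameter number  4 had an illegal value
 ** On entry to DLASCL parameter number  5 had an illegal value
 ** On entry to DLASCL parameter number  4 had an illegal value<stdin>:9: RuntimeWarning: invalid value encountered in divide
Traceback (most recent call last):
numpy.linalg.LinAlgError: SVD did not converge in Linear Least Squares
```

Emit:
{"method": "send_rows", "body": {"steps": [{"dp":[10,0,0],"roll":0,"jaw":100},{"dp":[21,0,0],"roll":0,"jaw":100},{"dp":[31,0,0],"roll":0,"jaw":100},{"dp":[31,0,0],"roll":0,"jaw":100},{"dp":[5,0,0],"roll":0,"jaw":100}]}}

```text
time_s: 5.3
tcp_pos: [0.5478, -0.1854, 0.0255]
eef_rot: [180.0, -0.1, 3.6]
contact_force: [-0.4, 0.2, 0.6]
gripper_width: 0.0878
gripper_force: 0.0
```

Emit:
{"method": "send_rows", "body": {"steps": [{"dp":[-20,0,-20],"roll":0,"jaw":100},{"dp":[-20,-15,-70],"roll":0,"jaw":100},{"dp":[-20,-35,-120],"roll":0,"jaw":70},{"dp":[-10,-45,-150],"roll":0,"jaw":45},{"dp":[0,-45,-150],"roll":0,"jaw":40}]}}

```text
time_s: 5.92
tcp_pos: [0.5456, -0.1399, 0.1791]
eef_rot: [180.0, -0.4, 3.6]
contact_force: [0.6, 1.0, 0.3]
gripper_width: 0.0631
gripper_force: 0.0
```

```bash
python3 - <<'E'
from plant import r
import cv2,pickle
from h import *
d={n:r.capture(n) for n in("wrist","top")};pickle.dump(d,open("c3.pkl","wb"))
cv2.imwrite("pics/w3.png",d["wrist"]["image"])
s=r.get_state();print(s["tcp_pos"],s["eef_rot"],s["contact_force"])
E
```

```text
[ 0.54419917 -0.14037897  0.1756063 ] [-1.79989939e+02 -8.30679296e-02  3.52706550e+00] [-0.63715927 -0.41496938 -0.11469234]
```

View pics/w3.png

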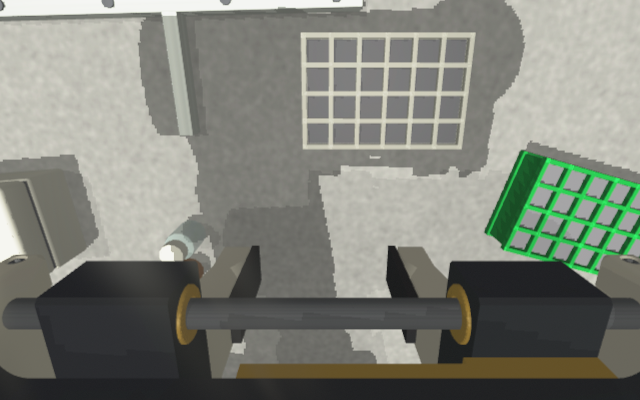

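The wrist view shows the rail's front edge (0,18)-(362,8), the rib running from (172,14) to its end near (186,135), and the plate (302,33)-(475,33)-(463,149)-(304,149). The plate is clear of the rib and just short of the rail.

```bash
python3 - <<'E'
import pickle
from h import *
w=pickle.load(open("c3.pkl","rb"))["wrist"]
p=ray(w,[(302,33),(475,33),(463,149),(304,149)],.041)*1000;print("plate",p.round(1).tolist(),p.mean(0))
a=p[0]-p[1];print("yaw",np.degrees(np.arctan2(-a[0],a[1])))
q=ray(w,[(0,18),(362,8)],.02)*1000;a=q[0]-q[1];print("rail",q.round(1).tolist(),np.degrees(np.arctan2(-a[0],a[1])))
q=ray(w,[(163,16),(177,16),(179,133),(190,133)],.02)*1000;print("rib",q.round(1).tolist())
print("green",(ray(w,[(525,151),(488,233)],.041)*1000).round(),(ray(w,[(488,233)],0)*1000).round())
i=w["image"];cv2.imwrite("pics/w3c.png",cv2.resize(i[0:160,0:400],None,fx=2,fy=2,interpolation=cv2.INTER_CUBIC))
E
```

```text
plate [[666.1, -117.4], [674.0, -243.6], [589.1, -250.3], [581.2, -122.7]] [ 627.57747588 -183.49631751]
yaw 3.583688563929071
rail [[664.8, 118.4], [689.3, -161.4]] 5.000200755877252
rib [[674.1, -8.0], [674.8, -18.8], [584.6, -14.9], [585.2, -24.2]]
green [[ 591. -300.]
 [ 518. -285.]] [[ 502. -307.]]
```

View pics/w3c.png

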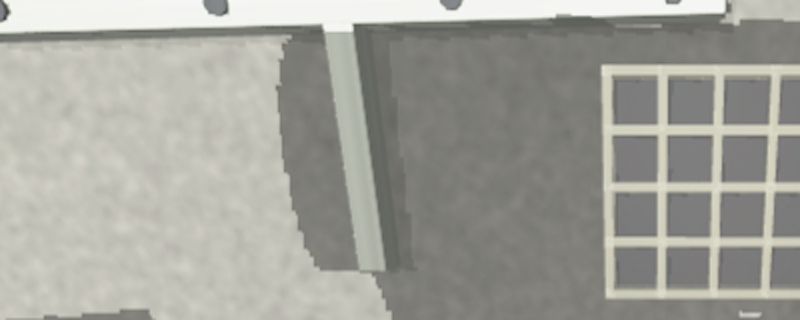

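Emit:
{"method": "send_rows", "body": {"steps": [{"dp":[17,29,0],"roll":0.18,"jaw":40},{"dp":[33,58,0],"roll":0.36,"jaw":40},{"dp":[50,87,0],"roll":0.54,"jaw":40},{"dp":[66,116,0],"roll":0.72,"jaw":40},{"dp":[82,145,0],"roll":0.9,"jaw":40}]}}

```text
time_s: 6.65
tcp_pos: [0.6335, -0.2815, 0.1734]
eef_rot: [179.9, 0.1, -48.4]
contact_force: [0.8, 0.7, 0.0]
gripper_width: 0.0348
gripper_force: 0.0
```

Emit:
{"method": "send_rows", "body": {"steps": [{"dp":[0,0,0],"roll":0.17,"jaw":40},{"dp":[0,0,0],"roll":0.34,"jaw":40},{"dp":[0,0,0],"roll":0.5,"jaw":40},{"dp":[0,0,0],"roll":0.65,"jaw":40},{"dp":[0,0,0],"roll":0.65,"jaw":40}]}}

```text
time_s: 7.28
tcp_pos: [0.6331, -0.2805, 0.1737]
eef_rot: [179.9, 0.1, -85.3]
contact_force: [-0.3, 0.7, -0.1]
gripper_width: 0.0352
gripper_force: 0.0
```

Emit:
{"method": "send_rows", "body": {"steps": [{"dp":[0,0,45],"roll":0,"jaw":40},{"dp":[0,0,90],"roll":0,"jaw":40},{"dp":[0,0,125],"roll":0,"jaw":40},{"dp":[0,0,148],"roll":0,"jaw":40},{"dp":[-8,0,148],"roll":0,"jaw":40}]}}

```text
time_s: 7.9
tcp_pos: [0.6311, -0.2723, 0.0245]
eef_rot: [179.7, 0.1, -85.2]
contact_force: [0.5, -0.5, 0.4]
gripper_width: 0.0348
gripper_force: 0.0
```

Emit:
{"method": "send_rows", "body": {"steps": [{"dp":[-12,0,0],"roll":0,"jaw":40},{"dp":[-24,0,0],"roll":0,"jaw":40},{"dp":[-36,0,0],"roll":0,"jaw":40},{"dp":[-48,0,0],"roll":0,"jaw":40},{"dp":[-60,0,0],"roll":0,"jaw":40}]}}

```text
time_s: 8.52
tcp_pos: [0.6289, -0.212, 0.0284]
eef_rot: [-179.9, -0.0, -85.3]
contact_force: [0.0, -2.9, 3.9]
gripper_width: 0.0349
gripper_force: 1.7
```

Emit:
{"method": "send_rows", "body": {"steps": [{"dp":[-10,0,0],"roll":0,"jaw":40},{"dp":[-20,0,0],"roll":0,"jaw":40},{"dp":[-30,0,0],"roll":0,"jaw":40},{"dp":[-38,0,0],"roll":0,"jaw":40},{"dp":[-43,0,0],"roll":0,"jaw":40}]}}

```text
time_s: 9.15
tcp_pos: [0.6248, -0.1692, 0.0275]
eef_rot: [180.0, 0.0, -85.3]
contact_force: [0.0, -4.2, 2.3]
gripper_width: 0.0351
gripper_force: 1.6
```

Now creep until the rib pushes back.

Emit:
{"method": "send_rows", "body": {"steps": [{"dp":[-2,0,0],"roll":0,"jaw":40},{"dp":[-4,0,0],"roll":0,"jaw":40},{"dp":[-5,0,0],"roll":0,"jaw":40},{"dp":[-6,0,0],"roll":0,"jaw":40}]}}

```text
time_s: 9.65
tcp_pos: [0.6243, -0.1638, 0.0275]
eef_rot: [180.0, 0.0, -85.3]
contact_force: [1.0, -2.9, 2.6]
gripper_width: 0.0354
gripper_force: 1.4
```

Emit:
{"method": "send_rows", "body": {"steps": [{"dp":[-1,0,0],"roll":0,"jaw":40},{"dp":[-2,0,0],"roll":0,"jaw":40},{"dp":[-3,0,0],"roll":0,"jaw":40}]}}

```text
time_s: 10.02
tcp_pos: [0.6244, -0.1616, 0.0276]
eef_rot: [-180.0, -0.1, -85.3]
contact_force: [1.6, -11.8, -0.5]
gripper_width: 0.0353
gripper_force: 6.0
```

Emit:
{"method": "send_rows", "body": {"steps": [{"dp":[8,0,0],"roll":0,"jaw":40},{"dp":[18,0,0],"roll":0,"jaw":40},{"dp":[18,0,-45],"roll":0,"jaw":40},{"dp":[18,0,-90],"roll":0,"jaw":50},{"dp":[18,0,-110],"roll":0,"jaw":60}]}}

```text
time_s: 10.65
tcp_pos: [0.6268, -0.1791, 0.1404]
eef_rot: [-179.8, -0.0, -85.3]
contact_force: [-0.5, 1.1, -0.7]
gripper_width: 0.0486
gripper_force: 0.0
```

Emit:
{"method": "send_rows", "body": {"steps": [{"dp":[-18,16,0],"roll":-0.18,"jaw":60},{"dp":[-36,32,0],"roll":-0.36,"jaw":60},{"dp":[-54,48,0],"roll":-0.54,"jaw":60},{"dp":[-72,64,0],"roll":-0.72,"jaw":60},{"dp":[-89,79,0],"roll":-0.9,"jaw":60}]}}

```text
time_s: 11.28
tcp_pos: [0.5388, -0.0962, 0.1374]
eef_rot: [-180.0, 0.0, -33.4]
contact_force: [-0.3, 0.8, 0.1]
gripper_width: 0.0526
gripper_force: 0.0
```

Emit:
{"method": "send_rows", "body": {"steps": [{"dp":[0,0,0],"roll":-0.17,"jaw":60},{"dp":[0,0,0],"roll":-0.34,"jaw":60},{"dp":[0,0,0],"roll":-0.51,"jaw":60},{"dp":[0,0,0],"roll":-0.67,"jaw":60},{"dp":[0,0,0],"roll":-0.67,"jaw":60}]}}

```text
time_s: 11.9
tcp_pos: [0.5395, -0.0966, 0.1375]
eef_rot: [-180.0, 0.0, 4.6]
contact_force: [-0.4, 0.2, -0.1]
gripper_width: 0.0523
gripper_force: 0.0
```

```bash
python3 - <<'E'
from plant import r
import cv2,pickle
from h import *
d={"wrist":r.capture("wrist")};pickle.dump(d,open("c4.pkl","wb"))
cv2.imwrite("pics/w4.png",d["wrist"]["image"])
s=r.get_state();print(s["tcp_pos"],s["eef_rot"],s["contact_force"])
E
```

```text
[ 0.53949265 -0.09661294  0.13745275] [-1.79983662e+02  1.49225032e-02  4.42981024e+00] [-0.16814342 -0.44778181 -0.62115354]
```

View pics/w4.png

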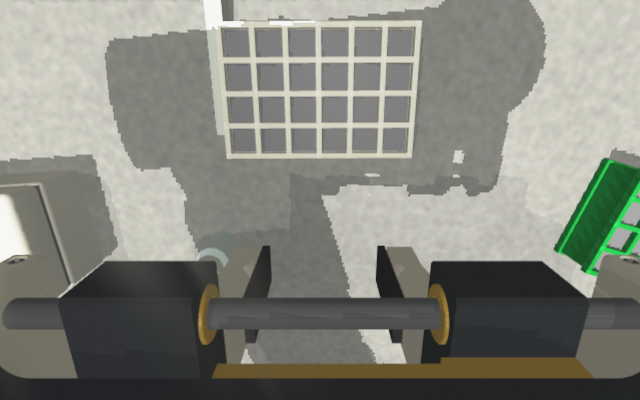

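The wrist view shows the plate's left side along the rib, around (220,80), and its near edge (228,157)-(412,157) centred ahead of the jaws. There is a gap to the rail, so I'll lower and push forward.

Emit:
{"method": "send_rows", "body": {"steps": [{"dp":[0,0,45],"roll":0,"jaw":60},{"dp":[0,0,85],"roll":0,"jaw":60},{"dp":[0,0,112],"roll":0,"jaw":60},{"dp":[8,0,112],"roll":0,"jaw":60},{"dp":[18,0,112],"roll":0,"jaw":60}]}}

```text
time_s: 12.58
tcp_pos: [0.5591, -0.095, 0.0266]
eef_rot: [180.0, -0.1, 4.6]
contact_force: [0.8, 0.1, 0.3]
gripper_width: 0.0525
gripper_force: 0.0
```

Emit:
{"method": "send_rows", "body": {"steps": [{"dp":[6,0,0],"roll":0,"jaw":60},{"dp":[12,0,0],"roll":0,"jaw":60},{"dp":[18,0,0],"roll":0,"jaw":60},{"dp":[23,0,0],"roll":0,"jaw":60}]}}

```text
time_s: 13.08
tcp_pos: [0.5806, -0.0932, 0.0258]
eef_rot: [-180.0, 0.0, 4.6]
contact_force: [-2.7, -0.6, 2.7]
gripper_width: 0.0524
gripper_force: 1.7
```

Emit:
{"method": "send_rows", "body": {"steps": [{"dp":[1,0,0],"roll":0,"jaw":60},{"dp":[2,0,0],"roll":0,"jaw":60},{"dp":[3,0,0],"roll":0,"jaw":60}]}}

```text
time_s: 13.45
tcp_pos: [0.5835, -0.0929, 0.0255]
eef_rot: [-180.0, -0.0, 4.6]
contact_force: [-1.2, -0.3, 0.6]
gripper_width: 0.0524
gripper_force: 1.0
```

Emit:
{"method": "send_rows", "body": {"steps": [{"dp":[1,0,0],"roll":0,"jaw":60},{"dp":[2,0,0],"roll":0,"jaw":60},{"dp":[3,0,0],"roll":0,"jaw":60}]}}

```text
time_s: 13.82
tcp_pos: [0.5867, -0.0926, 0.0255]
eef_rot: [-180.0, -0.0, 4.7]
contact_force: [-0.4, 0.5, -1.5]
gripper_width: 0.0524
gripper_force: 0.6
```

Emit:
{"method": "send_rows", "body": {"steps": [{"dp":[1,0,0],"roll":0,"jaw":60},{"dp":[2,0,0],"roll":0,"jaw":60}]}}

```text
time_s: 14.08
tcp_pos: [0.5874, -0.0926, 0.0255]
eef_rot: [-180.0, 0.1, 4.6]
contact_force: [-7.4, 1.0, 5.2]
gripper_width: 0.0526
gripper_force: 3.4
```

Emit:
{"method": "send_rows", "body": {"steps": [{"dp":[0.7,0,0],"roll":0,"jaw":60},{"dp":[1.4,0,0],"roll":0,"jaw":60},{"dp":[1.4,0,0],"roll":0,"jaw":60}]}}

```text
time_s: 14.45
tcp_pos: [0.5875, -0.0926, 0.0255]
eef_rot: [-180.0, 0.2, 4.7]
contact_force: [-10.4, 0.3, 6.5]
gripper_width: 0.0525
gripper_force: 4.7
```

Emit:
{"method": "send_rows", "body": {"steps": [{"dp":[-5,0,0],"roll":0,"jaw":60},{"dp":[-20,0,0],"roll":0,"jaw":60},{"dp":[-35,0,-40],"roll":0,"jaw":60},{"dp":[-50,0,-85],"roll":0,"jaw":60},{"dp":[-50,-20,-120],"roll":0,"jaw":60}]}}

```text
time_s: 15.08
tcp_pos: [0.5373, -0.0771, 0.1474]
eef_rot: [-180.0, -0.1, 4.6]
contact_force: [1.5, 1.6, -0.1]
gripper_width: 0.052
gripper_force: 0.0
```

```bash
python3 - <<'E'
from plant import r
import cv2,pickle
from h import *
c=r.capture("wrist");pickle.dump(c,open("c5.pkl","wb"))
cv2.imwrite("pics/w5.png",cv2.resize(c["image"][0:200,150:450],None,fx=2.6,fy=2.6,interpolation=cv2.INTER_CUBIC))
s=r.get_state();print(s["tcp_pos"],s["eef_rot"])
E
```

```text
[ 0.54015559 -0.07516113  0.152137  ] [179.99985913  -0.49387594   4.67188029]
```

View pics/w5.png

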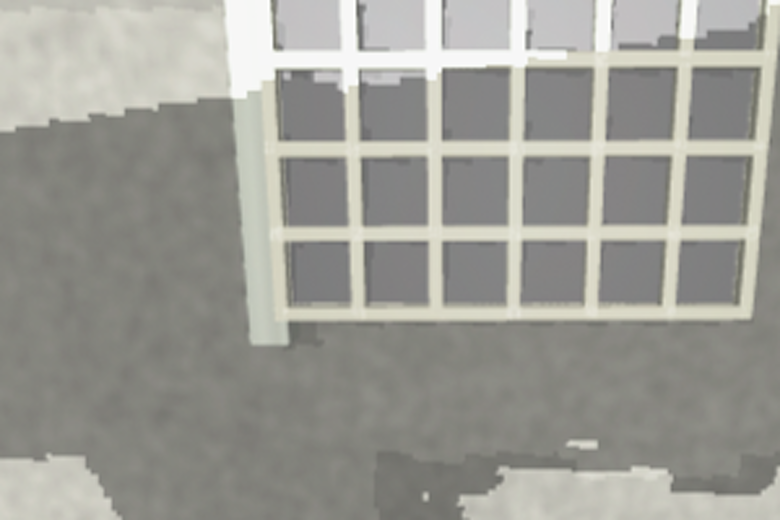

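The crop shows the plate's left side along the rib, at roughly (270-285, 60-320). I'll give it one gentle seating nudge from the side, with a narrower jaw to stay clear of the rail end.

Emit:
{"method": "send_rows", "body": {"steps": [{"dp":[17,24,0],"roll":0.18,"jaw":20},{"dp":[34,48,0],"roll":0.36,"jaw":20},{"dp":[51,72,0],"roll":0.54,"jaw":20},{"dp":[68,95,0],"roll":0.72,"jaw":20},{"dp":[86,117,0],"roll":0.9,"jaw":20}]}}

```text
time_s: 15.75
tcp_pos: [0.6339, -0.1868, 0.1454]
eef_rot: [-180.0, -0.0, -47.3]
contact_force: [0.3, -0.1, 0.5]
gripper_width: 0.0181
gripper_force: 0.0
```

Emit:
{"method": "send_rows", "body": {"steps": [{"dp":[0,0,0],"roll":0.17,"jaw":20},{"dp":[0,0,0],"roll":0.34,"jaw":20},{"dp":[0,0,0],"roll":0.51,"jaw":20},{"dp":[0,0,0],"roll":0.67,"jaw":20},{"dp":[0,0,0],"roll":0.67,"jaw":20}]}}

```text
time_s: 16.38
tcp_pos: [0.6333, -0.1861, 0.1454]
eef_rot: [-180.0, 0.0, -85.2]
contact_force: [0.3, 0.0, -0.3]
gripper_width: 0.0174
gripper_force: 0.0
```

```bash
python3 - <<'E'
from plant import r
from h import *
c=r.capture("wrist");t=r.capture("top");s=r.get_state();print(s["tcp_pos"],s["eef_rot"])
cv2.imwrite("pics/w6.png",c["image"])
E
```

```text
[ 0.63341722 -0.18609171  0.14549751] [-1.79986418e+02 -6.81830141e-04 -8.50861586e+01]
```

View pics/w6.png

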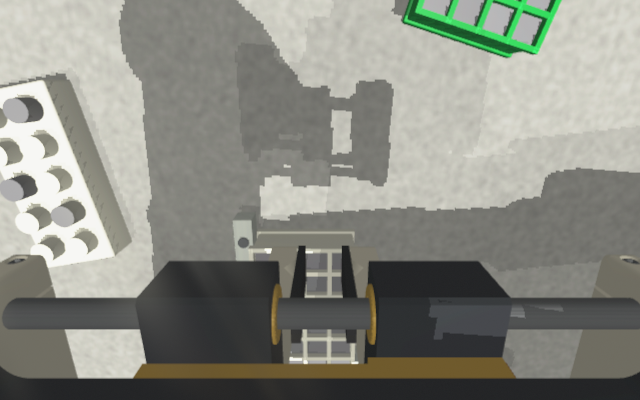

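The view looks toward -y. It shows the plate's short side at (257-355, 235) and the rail end at (243,235). I'll lower outside it and nudge.

```bash
python3 - <<'E'
from plant import r
from h import *
c=r.capture("wrist");print((ray(c,[(257,234),(355,234)],.041)*1000).round(1),(ray(c,[(236,208),(256,208)],.02)*1000).round(1))
E
```

```text
[[ 681.8 -158.5]
 [ 607.1 -164.9]] [[ 702.9 -170.4]
 [ 686.8 -171.8]]
```

Emit:
{"method": "send_rows", "body": {"steps": [{"dp":[6,0,45],"roll":0,"jaw":20},{"dp":[6,0,85],"roll":0,"jaw":20},{"dp":[6,0,110],"roll":0,"jaw":20},{"dp":[6,0,119],"roll":0,"jaw":20},{"dp":[0,0,119],"roll":0,"jaw":20}]}}

```text
time_s: 17.15
tcp_pos: [0.6336, -0.1863, 0.0265]
eef_rot: [180.0, -0.0, -85.3]
contact_force: [0.4, -0.4, 0.6]
gripper_width: 0.0172
gripper_force: 0.0
```

Emit:
{"method": "send_rows", "body": {"steps": [{"dp":[-4,0,0],"roll":0,"jaw":20},{"dp":[-8,0,0],"roll":0,"jaw":20},{"dp":[-12,0,0],"roll":0,"jaw":20},{"dp":[-16,0,0],"roll":0,"jaw":20},{"dp":[-20,0,0],"roll":0,"jaw":20}]}}

```text
time_s: 17.77
tcp_pos: [0.632, -0.1659, 0.0267]
eef_rot: [-180.0, -0.0, -85.3]
contact_force: [0.2, -0.1, -0.6]
gripper_width: 0.0173
gripper_force: 0.0
```

Emit:
{"method": "send_rows", "body": {"steps": [{"dp":[-1,0,0],"roll":0,"jaw":20},{"dp":[-2,0,0],"roll":0,"jaw":20},{"dp":[-3,0,0],"roll":0,"jaw":20}]}}

```text
time_s: 18.15
tcp_pos: [0.6317, -0.1633, 0.0265]
eef_rot: [180.0, -0.0, -85.3]
contact_force: [-0.4, -0.1, -0.0]
gripper_width: 0.018
gripper_force: 0.0
```

Emit:
{"method": "send_rows", "body": {"steps": [{"dp":[-1,0,0],"roll":0,"jaw":20},{"dp":[-2,0,0],"roll":0,"jaw":20},{"dp":[-2,0,0],"roll":0,"jaw":20}]}}

```text
time_s: 18.52
tcp_pos: [0.6315, -0.1613, 0.0265]
eef_rot: [180.0, -0.0, -85.3]
contact_force: [0.4, -1.0, -0.0]
gripper_width: 0.0177
gripper_force: 0.2
```

Emit:
{"method": "send_rows", "body": {"steps": [{"dp":[-1,0,0],"roll":0,"jaw":20},{"dp":[-1.5,0,0],"roll":0,"jaw":20},{"dp":[-1.5,0,0],"roll":0,"jaw":20}]}}

```text
time_s: 18.9
tcp_pos: [0.6317, -0.1611, 0.0269]
eef_rot: [-180.0, -0.1, -85.3]
contact_force: [0.9, -8.3, -0.4]
gripper_width: 0.0178
gripper_force: 3.9
```

The side is seated: the force rises at once at the same position as before. I'll do one last light nudge towards the rail as a check.

Emit:
{"method": "send_rows", "body": {"steps": [{"dp":[6,0,0],"roll":0,"jaw":20},{"dp":[20,0,0],"roll":0,"jaw":20},{"dp":[20,0,-45],"roll":0,"jaw":20},{"dp":[20,0,-90],"roll":0,"jaw":40},{"dp":[20,0,-115],"roll":0,"jaw":60}]}}

```text
time_s: 19.52
tcp_pos: [0.6341, -0.1805, 0.1443]
eef_rot: [-179.8, -0.0, -85.3]
contact_force: [0.5, 0.2, -0.8]
gripper_width: 0.0322
gripper_force: 0.0
```

Emit:
{"method": "send_rows", "body": {"steps": [{"dp":[-18,17,0],"roll":-0.18,"jaw":60},{"dp":[-36,34,0],"roll":-0.36,"jaw":60},{"dp":[-54,51,0],"roll":-0.54,"jaw":60},{"dp":[-74,68,0],"roll":-0.72,"jaw":60},{"dp":[-92,80,0],"roll":-0.9,"jaw":60}]}}

```text
time_s: 20.15
tcp_pos: [0.5451, -0.0945, 0.1417]
eef_rot: [-180.0, 0.0, -33.4]
contact_force: [-0.8, -0.3, -0.2]
gripper_width: 0.0527
gripper_force: 0.0
```

Emit:
{"method": "send_rows", "body": {"steps": [{"dp":[0,0,0],"roll":-0.17,"jaw":60},{"dp":[0,0,0],"roll":-0.34,"jaw":60},{"dp":[0,0,0],"roll":-0.51,"jaw":60},{"dp":[0,0,0],"roll":-0.67,"jaw":60},{"dp":[0,0,0],"roll":-0.67,"jaw":60}]}}

```text
time_s: 20.78
tcp_pos: [0.5458, -0.0949, 0.1416]
eef_rot: [-180.0, -0.0, 4.6]
contact_force: [0.2, -0.4, -0.8]
gripper_width: 0.0525
gripper_force: 0.0
```

Emit:
{"method": "send_rows", "body": {"steps": [{"dp":[0,0,45],"roll":0,"jaw":60},{"dp":[0,0,85],"roll":0,"jaw":60},{"dp":[0,0,115],"roll":0,"jaw":60},{"dp":[15,0,115],"roll":0,"jaw":60},{"dp":[27,0,115],"roll":0,"jaw":60}]}}

```text
time_s: 21.4
tcp_pos: [0.5752, -0.0923, 0.0278]
eef_rot: [180.0, -0.1, 4.6]
contact_force: [0.2, 0.1, 0.3]
gripper_width: 0.0527
gripper_force: 0.0
```

Emit:
{"method": "send_rows", "body": {"steps": [{"dp":[4,0,0],"roll":0,"jaw":60},{"dp":[8,0,0],"roll":0,"jaw":60},{"dp":[11,0,0],"roll":0,"jaw":60},{"dp":[13,0,0],"roll":0,"jaw":60},{"dp":[14,0,0],"roll":0,"jaw":60}]}}

```text
time_s: 22.02
tcp_pos: [0.5867, -0.0912, 0.0266]
eef_rot: [180.0, 0.0, 4.7]
contact_force: [-0.3, 0.1, 0.3]
gripper_width: 0.0525
gripper_force: 0.0
```

Emit:
{"method": "send_rows", "body": {"steps": [{"dp":[1,0,0],"roll":0,"jaw":60},{"dp":[2,0,0],"roll":0,"jaw":60},{"dp":[2,0,0],"roll":0,"jaw":60}]}}

```text
time_s: 22.4
tcp_pos: [0.5874, -0.0912, 0.0263]
eef_rot: [180.0, 0.1, 4.6]
contact_force: [-4.5, 0.6, 4.1]
gripper_width: 0.0525
gripper_force: 2.6
```

Emit:
{"method": "send_rows", "body": {"steps": [{"dp":[1,0,0],"roll":0,"jaw":60},{"dp":[1,0,0],"roll":0,"jaw":60},{"dp":[-4,0,0],"roll":0,"jaw":60},{"dp":[-30,0,0],"roll":0,"jaw":60},{"dp":[-40,0,-45],"roll":0,"jaw":60}]}}

```text
time_s: 23.02
tcp_pos: [0.5456, -0.0946, 0.069]
eef_rot: [-180.0, 0.4, 4.6]
contact_force: [1.1, 1.2, 1.4]
gripper_width: 0.0527
gripper_force: 0.0
```

Emit:
{"method": "send_rows", "body": {"steps": [{"dp":[0,0,-50],"roll":0,"jaw":60},{"dp":[-20,0,-100],"roll":0,"jaw":60},{"dp":[-40,0,-150],"roll":0,"jaw":60},{"dp":[-60,0,-180],"roll":0,"jaw":60},{"dp":[-60,0,-180],"roll":0,"jaw":60}]}}

```text
time_s: 23.65
tcp_pos: [0.4898, -0.0991, 0.2549]
eef_rot: [-180.0, -0.4, 4.7]
contact_force: [-0.0, 0.8, -0.4]
gripper_width: 0.0527
gripper_force: 0.0
```

```bash
python3 - <<'E'
from plant import r
from h import *
import pickle
c=r.capture("wrist");pickle.dump(c,open("c9.pkl","wb"));s=r.get_state();print(s["time_s"],s["tcp_pos"],s["contact_force"])
a=pickle.load(open("c0.pkl","rb"))
for n in("top","side"):
    b=r.capture(n);df=cv2.absdiff(a[n]["image"],b["image"]).max(2)
    boxes={"top":{"tipbox":(240,170,288,205),"vials":(314,185,330,214),"green":(418,162,468,200),"amber":(168,216,192,238)},"side":{"tipbox":(256,147,316,195),"vials":(308,195,338,226),"green":(430,248,504,314),"jar":(412,288,458,348)}}[n]
    print(n,{k:float((df[y0:y1,x0:x1]>60).mean().round(3)) for k,(x0,y0,x1,y1) in boxes.items()})
# plate and stop in wrist view: edges, via Hough segments in world
g=cv2.cvtColor(c["image"],cv2.COLOR_BGR2GRAY)
L=cv2.createLineSegmentDetector().detect(g[:240])[0][:,0]
for l in L:
    if np.hypot(l[2]-l[0],l[3]-l[1])>60:
        w=ray(c,l.reshape(2,2),.041)*1000;print(l.round(1),w.round(0).tolist())
E
```

```text
23.7 [ 0.48950774 -0.09901538  0.2530594 ] [ 0.53709163  0.30533649 -0.54383453]
top {'tipbox': 0.736, 'vials': 0.103, 'green': 0.0, 'amber': 0.0}
side {'tipbox': 0.0, 'vials': 0.063, 'green': 0.0, 'jar': 0.0}
[499.1 166.1 532.3  93.3] [[511.0, -280.0], [585.0, -296.0]]
[103.2 104.8   0.5 112.5] [[540.0, 122.0], [524.0, 224.0]]
[125.2 190.7 104.7 107.1] [[453.0, 108.0], [538.0, 120.0]]
[556.6  93.  517.9 174.3] [[587.0, -319.0], [504.0, -302.0]]
[254.4  60.9 388.1  60.5] [[592.0, -26.0], [603.0, -152.0]]
[  6.8 198.3 121.8 191.2] [[434.0, 234.0], [452.0, 111.0]]
[505.3 165.5 537.   96.9] [[512.0, -287.0], [582.0, -301.0]]
[535.3  94.2 502.6 165.4] [[584.0, -299.0], [512.0, -284.0]]
[120.  105.8 137.2 180.8] [[540.0, 105.0], [465.0, 94.0]]
[140.1 180.8 122.2 103.1] [[465.0, 91.0], [543.0, 103.0]]
```

```bash
python3 - <<'E'
from plant import r
from h import *
import pickle
a=pickle.load(open("c0.pkl","rb"))["side"];b=r.capture("side")
def caps(c):
    g=cv2.cvtColor(c["image"],cv2.COLOR_BGR2GRAY)[190:230,305:345].astype(np.float32)
    return g
A,B=caps(a),caps(b);print(cv2.phaseCorrelate(A,B,cv2.createHanningWindow(A.shape[::-1],cv2.CV_32F)))
print(r.close_job())
E
```

```text
((0.22193525338505538, -0.1709064955698949), 0.6376047122478485)
the job is handed in; nothing more can be done
None
```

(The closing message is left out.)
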